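Flush the water station: half-open the valve, key in, hold turned

TASK

A new filter cartridge has been fitted under the drinking-water station and must be flushed. First set the blue lever valve half open, pointing at the green mark midway between closed and open; then take the blue-headed service key out of the wooden block, push it fully home into the key switch, easing it past its sticky pins, turn it clockwise a quarter turn to the stop against the return spring, and finish still gripping it and holding it turned, because the flush runs only while the key is held. Leave the red-headed key in the block and do not knock the drinking glass or the other things about.

Things in the scene. Friction and masses are not known exactly. Their poses are not given: they have to be found in the camera images.
- station: Steel drinking-water station, fixed, 190 mm deep (x, to its back), 360 mm wide (y, to its left); origin mid underside. Right part: control housing, flat top 70 mm high (local y -180 to +33), with the valve at local (12, -18) and the key switch at (-20, -130). Left part: drip tray 33 mm high with a glass and a swan-neck spout 250 mm high, standing at (65, 107). Turned a little.
- valve (a joint): Opening of the lever valve, rad. 0 = closed, lever points to the station's front (-x); opens counter-clockwise from above; 1.571 = fully open, lever points to the station's right (-y). The green mark is at 0.785, midway. Begins closed or a little open (0 to 0.3); stays where it is left (friction 0.12 N m).
- valve_axis (a point): Point on the vertical axis of the valve, 26 mm above its dial plate (97.6 mm above the worktop), at mid height of the lever.
- valve_grip (a point): Middle of the lever's blue grip, 52 mm from the valve axis, 97.6 mm above the worktop; turns with the lever. The grip is a level bar 46 mm long, 14 mm wide, 18 mm high, with 17 mm of free space between it and the dial. Site x points along the lever from the grip to the valve axis.
- flush_lock (a joint): Angle of the key switch's plug, rad: 0 = rest, grows clockwise from above to the stop at 1.571. A return spring (0.04 N m at rest, 0.13 at the stop) drives it back when the key is let go. Locked until the key is fully home, where its tip has pressed a sprung plunger down. The key has 0.15 to 0.2 rad of play, so the hand must turn that much more than the plug.
- lock_mouth (a point): Centre of the key switch's mouth, level with the top of its dark collar (41 mm across), 78 mm above the worktop; turns with the plug, whose brass face is 1 mm lower. Keyway 13.6 mm along point x (front to back of the station at rest), 5.6 mm along y. Two sticky pins catch the key's edges about halfway in: push down with up to 15 N, wiggling 1 mm to and fro along x if it stops.
- key_block: Oak key block fixed on the worktop, 124 mm long (its x), 50 mm wide (its y) and 32 mm high, origin at the middle of its underside; two slots at local x = -31 and +31 mm hold one key each, upright, head up.
- flush_key: The key wanted: blue head, 30 g, upright in either slot of the block. Origin at the shoulder under the head (on the block's top; fully home: on the plug's face inside the collar); z up. Blade below: 25 mm long, 12 wide (x), 4 thick (y), tapered tip, fits either way round. Above: dark neck 20 wide, 9 thick, 6 high, then the head 28 wide (x), 11 thick (y), 5 to 41 mm above the origin.
- other_key: The other key, the same but with a red head; it stands in the other slot of the block and stays there.
- glass: Greenish drinking glass, 78 mm across and 109 mm high, upright on the drip tray under the spout; origin at the centre of its underside.
- mill: Brown pepper mill, 58 mm across, 170 mm high, upright behind the station; bystander.
- salt: Salt shaker with grey top, 44 mm across, 90 mm high, behind the station to the right; bystander.
- spice: Spice jar with green lid, 46 mm across, 106 mm high, behind the station; bystander.
- mug: Black mug, 86 mm across, 90 mm high, with its handle 123 mm long, beyond the key block; bystander.
- honey: Jar with red lid, 65 mm across, 100 mm high, to the left of the station; bystander.
There are look-alikes about, which are no part of the job. Leave any purple look-alike of the glass alone.

How it is judged:
By the outcome, as a careful person would: the job done as asked, in the order asked, and still so for the second after the job is handed in, while the arm keeps its last pose, push and grip.
It also fails if it takes over 61 s, if anything falls off the work surface, if the arm or the gripper's body presses on something with over 40 N, if the wrist force passes 120 N, or if a joint passes its speed limit or range.

ROBOT

A 6-joint arm with a two-finger parallel gripper is mounted at the origin on a cart in front of the work surface, level with it; the furniture and walls round the work are solid. World frame = base frame: x ahead of the robot, y to its left, z up, the work surface at z = 0. Lengths are in mm, angles in rad, forces in N, time in s.
With the tool pointing down it reaches from about 275 to 1000 mm from the base axis. Payload 8.4 kg.
Tool frame: the origin (TCP) lies midway between the tips of the shut fingers; the grasp point (between the pads) lies 19 mm behind it; z points along the fingers, y is the line along which they close (so a half turn about z gives the same grasp; the last joint's range is limited). The gripper opens to 85 mm and grips with 20 to 120 N. Pads are 22 mm wide; open, the fingers measure 114 mm over their backs; the gripper's body (76 mm by 85 mm) begins 54 mm behind the grasp point. The pads swing forward as they close: fully open they stand 13 mm farther back than shut.
Start: joints at [1.284, 0.353, 1.633, -0, 1.155, -0.002], TCP at [175.602, 599.827, 231.281] pointing down, gripper open.
Joint ranges: [-2.63, 2.63], [-0.92, 2.1], [0.06, 2.66], [-1.3, 4.44], [0, 2.69], [-3.02, 3.02]. Speed limits (rad/s): [2.22, 2.22, 2.79, 3.14, 3.14, 3.14].

INTERFACE

Orientations are given as [roll, pitch, yaw] about the fixed x, y, z axes, in that order (R = Rz(yaw) Ry(pitch) Rx(roll)).
In Python, from rig import telemetry, optics, r gives the robot as it stands.
- The arm moves only by the tool play_rows, never from a script. Its arguments are lists of equal length, an entry for each row: "dp": the shift along the tool's x, y, z in units of 40 mm (1.0 is 40 mm), a list of three; "rot": the turn, a rotation vector about the tool's x, y, z in units of 6 degrees (1.0 is 6 degrees), a list of three. In form: {"dp": [[tx, ty, tz], ...], "rot": [[ax, ay, az], ...]}. A call has 1 to 5 rows; each row is the pose to reach, as a shift and turn from the pose commanded when the call began, along the tool's axes at that moment; what a row does not reach only later rows make up. A row lasts 1/12 s, in which the tool goes at most 41.7 mm and 7.16 degrees, less where a joint would pass 70% of its speed; a pose out of reach is approached as far as the arm can. A call with a gripper value outside its range is refused whole. "fingers" is the opening, from 0 (shut) to 1 (fully open), set as the call begins (left out, the last holds). The fingers move at their own pace and stop on an object; "grip_force" is the grip in N (left out, the last holds). Time passes only in rows, so rows that repeat a pose let the fingers close. It gives the time, the measured TCP pose, the force, the opening and the grip force at its end, in the units of the state.
- telemetry.sense(): the state, without advancing time (a new reading comes with each control period).
- optics.grab_frame(name): name is "side" or "top" or "wrist"; returns a dict with "color" (384x512x3 uint8, red, green, blue), "mtx" (3x3 intrinsics, pixels), "D" ([k1, k2, p1, p2, k3] as OpenCV has them; the pictures are not rectified), "R" (3x3) and "t" (3): a world point X has camera coordinates R X + t; the wrist camera has in their place "mount" (4x4, takes a point from camera to tool coordinates, whose origin is the TCP and whose axes are the flange's). Camera axes: x right, y down, z forward; pixel columns grow to the right and rows downward; lengths in mm; the calibration is good to about 2 mm. A picture is of the moment at which its call begins: read the wrist's pose just before it. There is no depth.
- r.sign_off(): hands the job in; it is judged then, once.
The state is a dict: "clock": time; "qpos": joint angles; "qvel": joint speeds; "joint_efforts": joint torques, N m; "eef_pos": TCP position; "tcp_rot": TCP orientation; "contact_force": force on the tool from outside, world axes, zero at the start; "wrist_torque": the same for the moment, N m; "opening": opening from 0.0 (shut) to 1.0 (fully open); "grasp_force": force on a finger pad.
Only numpy, scipy, OpenCV 4.12 (cv2) and the standard library are available. Lean on these libraries where they do the work, as an engineer would, in place of code of your own. Each camera call takes 0.05 s, during which the arm holds its last target. There are 200 camera calls.

## Working session

There is one attempt and no reset: what is moved stays moved. The work goes in short steps, Python scripts to look and compute and a tool call to move; the robot and the scene stay as the last step left them, time stands still between calls to the robot, and variables do not carry over. Pictures are saved under pics/ and viewed, at most 10 in all, crops included, and the job is handed in when it is done.

Besides the shell and the picture viewer there is one more tool, called after "Call:" as name(argument=value, ...), one argument or row to a line, values as JSON. play_rows: Moves the arm, as the interface text tells. Its arguments: {"type":"object","properties":{"dp":{"type":"array"},"rot":{"type":"array"},"fingers":{"type":"number"},"grip_force":{"type":"number"}},"required":["dp","rot"]}

```bash
ls; mkdir -p pics; python3 - <<'E'
from rig import telemetry, optics, r
import cv2, numpy as np
s=telemetry.sense(); print({k:np.round(v,3) for k,v in s.items()})
ims=[]
for n in ("side","top","wrist"):
    f=optics.grab_frame(n); cv2.imwrite(f"pics/{n}0.png",f["color"][:,:,::-1])
    np.savez(f"{n}0.npz",**f)
    print(n,{k:np.round(v,3).tolist() for k,v in f.items() if k!="color"})
a=[cv2.imread(f"pics/{n}0.png") for n in("side","top")]
E
```

```text
pics
{'clock': np.float64(0.0), 'qpos': array([ 1.284,  0.354,  1.634, -0.   ,  1.155, -0.002]), 'qvel': array([-0.   ,  0.002,  0.001, -0.   ,  0.001, -0.   ]), 'joint_efforts': array([ 1.0000e-03, -6.0525e+01, -3.4209e+01,  0.0000e+00,  9.0000e-03,
        0.0000e+00]), 'eef_pos': array([175.472, 599.367, 230.566]), 'tcp_rot': array([-3.14 ,  0.   ,  2.857]), 'contact_force': array([-0.23 , -0.588, -0.48 ]), 'wrist_torque': array([-0.01 ,  0.003, -0.049]), 'grasp_force': np.float64(0.0), 'opening': np.float64(0.998)}
side {'mtx': [[362.721, 0.0, 255.336], [0.0, 362.721, 189.979], [0.0, 0.0, 1.0]], 'D': [-0.04, 0.0, 0.0, 0.0, 0.0], 'R': [[0.935, -0.354, 0.018], [-0.167, -0.484, -0.859], [0.313, 0.8, -0.512]], 't': [-561.316, 220.845, 872.832]}
top {'mtx': [[390.957, 0.0, 254.572], [0.0, 390.957, 183.878], [0.0, 0.0, 1.0]], 'D': [-0.093, 0.0, 0.0, 0.0, 0.0], 'R': [[0.377, -0.926, 0.001], [-0.87, -0.354, -0.342], [0.317, 0.129, -0.94]], 't': [-169.027, 581.613, 1309.566]}
wrist {'mtx': [[269.509, 0.0, 255.563], [0.0, 269.509, 188.81], [0.0, 0.0, 1.0]], 'D': [-0.021, 0.0, 0.0, 0.0, 0.0], 'mount': [[-0.0, -0.946, -0.324, 84.358], [1.0, -0.0, 0.0, -0.054], [-0.0, -0.324, 0.946, -142.376], [0.0, 0.0, 0.0, 1.0]]}
```

View pics/side0.png

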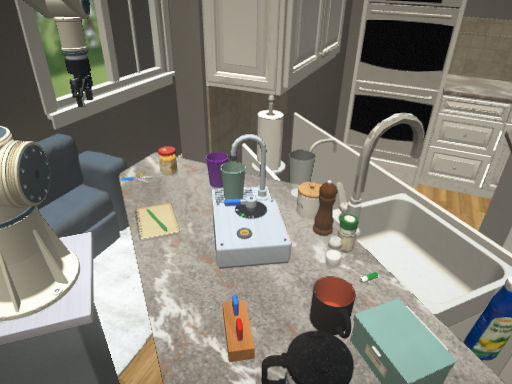

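View pics/top0.png

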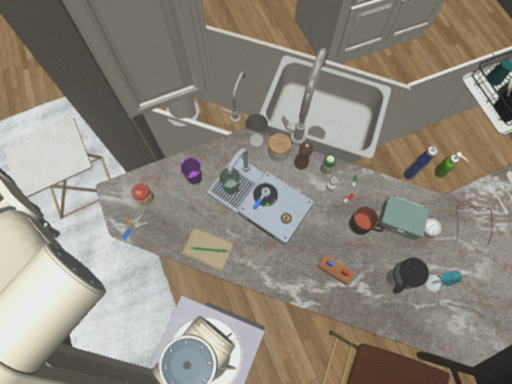

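Side view: the station is at about (248,225), with the blue lever at (235,202) and the key switch at (244,233). The block is at (238,330), with the blue key at (235,300) and the red key at (239,325). The top view shows the lever at (260,200), the lock at (286,217) and the block at (337,269), blue key towards (330,263).

Things that could be mistaken:
- **Blue:** the key head at side (235,300), the valve lever (235,202), clips on the worktop (130,178) and the blue bottle (490,320).
- **Glass:** the greenish one (232,180), against the purple one (217,168).

I choose the blue head standing in the oak block, and will check it in a close crop.

```bash
cat > h.py <<'E'
import numpy as np, cv2
from scipy.spatial.transform import Rotation as Ro
def grab(n,name=None):
    from rig import telemetry, optics
    s=telemetry.sense(); f=dict(optics.grab_frame(n))
    if n=="wrist":
        T=np.eye(4);T[:3,:3]=Ro.from_euler('xyz',s['tcp_rot']).as_matrix();T[:3,3]=s['eef_pos']
        W=np.linalg.inv(T@f['mount']); f['R']=W[:3,:3]; f['t']=W[:3,3]
    if name: cv2.imwrite(f"pics/{name}.png",f["color"][:,:,::-1])
    return f,s
def ray(f,uv):
    p=cv2.undistortPoints(np.array([[uv]],float),f['mtx'],f['D'])[0,0]
    R=np.array(f['R']);t=np.array(f['t'])
    d=R.T@np.array([p[0],p[1],1]); return -R.T@t, d/np.linalg.norm(d)
def onz(f,uv,z):
    o,d=ray(f,uv); return o+d*(z-o[2])/d[2]
def tri(f1,u1,f2,u2):
    o1,d1=ray(f1,u1);o2,d2=ray(f2,u2)
    A=np.stack([d1,-d2],1); k=np.linalg.lstsq(A,o2-o1,rcond=None)[0]
    a=o1+k[0]*d1;b=o2+k[1]*d2; return (a+b)/2,np.linalg.norm(a-b)
def proj(f,X):
    rv=cv2.Rodrigues(np.array(f['R']))[0]
    return cv2.projectPoints(np.array(X,float).reshape(-1,3),rv,np.array(f['t'],float),f['mtx'],f['D'])[0][:,0]
def blobs(f,lo,hi,box=None,amin=4):
    h=cv2.cvtColor(f['color'],cv2.COLOR_RGB2HSV); m=cv2.inRange(h,np.array(lo),np.array(hi))
    if box: k=np.zeros_like(m);k[box[1]:box[3],box[0]:box[2]]=255;m&=k
    n,l,st,c=cv2.connectedComponentsWithStats(m)
    return m,[(st[i,4],np.round(c[i],1).tolist(),st[i,:4].tolist()) for i in range(1,n) if st[i,4]>=amin]
E
python3 - <<'E'
from h import *
S=dict(np.load('side0.npz'));T=dict(np.load('top0.npz'))
for n,f,b,bb in(("side",S,(200,180,300,370),(200,285,270,370)),("top",T,(190,140,370,300),(300,240,370,300))):
    print(n,'blue',blobs(f,(105,150,60),(125,255,255),b)[1])
    print(n,'red',blobs(f,(0,200,100),(5,255,255),bb)[1])
    m,bl=blobs(f,(5,120,60),(20,255,255),bb,30);print('oak',bl)
    m=cv2.morphologyEx(m,cv2.MORPH_CLOSE,np.ones((7,7)));c=max(cv2.findContours(m,0,2)[0],key=cv2.contourArea)
    print(cv2.approxPolyDP(c,4,True)[:,0].tolist(),cv2.minAreaRect(c))
a=cv2.resize(S['color'][180:370,200:300],None,fx=3,fy=3,interpolation=2)
b=cv2.resize(T['color'][140:290,200:360],None,fx=3,fy=3,interpolation=2)
im=np.zeros((600,800,3),np.uint8);im[:570,:300]=a;im[:450,310:790]=b
cv2.imwrite('pics/crop1.png',im[:,:,::-1])
E
```

```text
side blue [(np.int32(70), [232.1, 201.0], [225, 199, 15, 5]), (np.int32(51), [234.9, 300.3], [233, 295, 5, 14])]
side red [(np.int32(48), [238.9, 324.0], [237, 319, 5, 11])]
oak [(np.int32(1274), [237.8, 332.5], [223, 300, 31, 61])]
[[244, 300], [238, 308], [223, 302], [229, 360], [253, 357]] ((238.25387573242188, 330.0307922363281), (59.41263198852539, 26.047290802001953), 82.87498474121094)
top blue [(np.int32(31), [257.4, 202.6], [254, 199, 8, 9]), (np.int32(12), [330.0, 262.5], [328, 261, 5, 4])]
top red []
oak [(np.int32(363), [335.9, 269.7], [319, 255, 35, 29])]
[[325, 255], [319, 266], [347, 283], [353, 272]] ((335.808837890625, 269.01470947265625), (34.513423919677734, 13.421887397766113), 32.47119140625)
```

View pics/crop1.png

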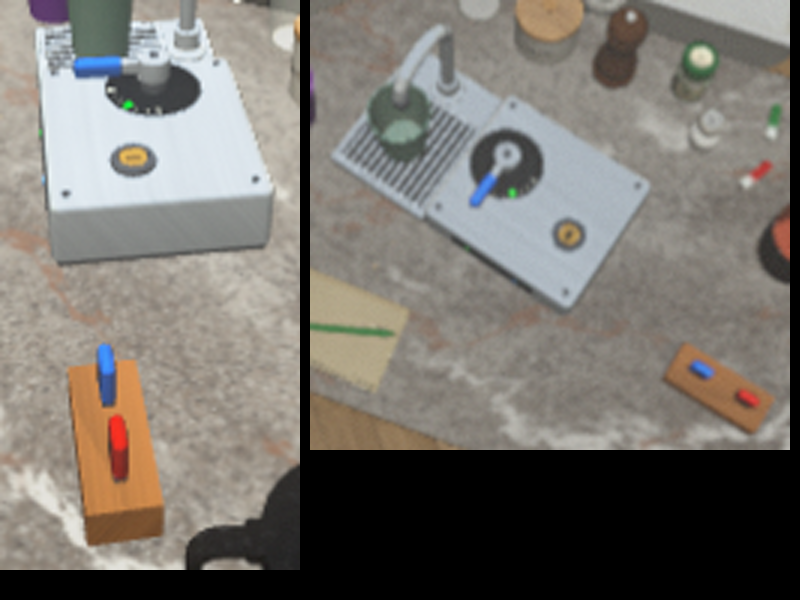

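The crop confirms the blue-headed key in the block's far slot (top crop (702,370)), with red at (748,398). The lever at (485,187) points near the station's front, the green mark is at (512,193), and the lock is at (569,234).

```bash
python3 - <<'E'
from h import *
S=dict(np.load('side0.npz'));T=dict(np.load('top0.npz'))
P=lambda *u:((u[0]-310)/3+200-.3,u[1]/3+140-.3)
Q=lambda *u:(u[0]/3+200-.3,u[1]/3+180-.3)
r=lambda a:np.round(a,1)
lock=tri(T,P(569,234),S,Q(133,159));print('lock tri',lock,onz(T,P(569,234),78),onz(S,Q(133,159),78))
print('dial',onz(T,P(508,163),71.6),onz(S,Q(153,88),71.6))
print('grip',tri(T,(257.4,202.6),S,(232.1,201)),onz(T,(257.4,202.6),97.6),onz(S,(232.1,201),97.6))
print('key',tri(T,(330,262.5),S,(234.9,300.3)),onz(T,(330,262.5),32+30),onz(S,(234.9,300.3),55))
sc=[onz(T,P(*p),71)[:2] for p in((513,105),(637,185),(567,292),(440,206))];print(r(sc))
for a,b in((0,1),(3,2)): d=sc[a]-sc[b];print('y axis ang',np.arctan2(d[1],d[0])-np.pi/2)
for a,b in((0,3),(1,2)): d=sc[a]-sc[b];print('x axis ang',np.arctan2(d[1],d[0]))
print('block',r([onz(T,p,32) for p in((325,255),(319,266),(347,283),(353,272),(336,269))]))
print('glass top', onz(T,P(400,108),142),'spout top',onz(T,P(430,30),283))
E
```

```text
lock tri (array([535.25795875, -86.2681538 ,  73.41017678]), np.float64(0.19297077500507814)) [534.06726349 -86.38871205  78.        ] [533.1791803 -91.9281097  78.       ]
dial [591.64111625  14.3635893   71.6       ] [589.99273907  13.33350624  71.6       ]
grip (array([540.24505008,  27.04772144, 101.18430999]), np.float64(1.6790153393660943)) [542.15762001  27.36771149  97.6       ] [540.98772444  32.18277148  97.6       ]
key (array([ 444.8999126 , -285.63472013,   64.38093391]), np.float64(1.1495168399455569)) [ 444.81934721 -285.87835955   62.        ] [ 448.02323003 -277.42410479   55.        ]
[[ 664.9   36.7]
 [ 624.7 -141.3]
 [ 469.1 -108.9]
 [ 510.1   70.2]]
y axis ang -0.22209683480332587
y axis ang -0.22479899827616157
x axis ang -0.21356808006012643
x axis ang -0.2048531883943794
block [[ 470.  -264.1   32. ]
 [ 424.8 -257.    32. ]
 [ 405.1 -368.9   32. ]
 [ 449.6 -377.    32. ]
 [ 437.3 -316.9   32. ]]
glass top [584.48648597 150.41067138 142.        ] spout top [632.14568246 126.83641376 283.        ]
```

Call:
play_rows(
  dp=[
    [-0.75,-0.65,0.04],
    [-1.5,-1.3,0.08],
    [-2.25,-1.96,0.12],
    [-3.0,-2.62,0.17],
    [-3.76,-3.28,0.22],
  ],
  rot=[
    [0,0,0],
    [0,0,0],
    [0,0,0],
    [0,0,0],
    [0,0,0],
  ],
  fingers=0.6,
)

```text
clock: 0.57
eef_pos: [283.5, 429.9, 222.2]
tcp_rot: [-3.141, 0.0, 2.857]
contact_force: [2.0, 0.8, 0.3]
opening: 0.597
grasp_force: 0.0
```

Call:
play_rows(
  dp=[
    [-0.75,-0.65,0.04],
    [-1.5,-1.3,0.08],
    [-2.25,-1.96,0.12],
    [-3.0,-2.62,0.17],
    [-3.76,-3.28,0.22],
  ],
  rot=[
    [0,0,0],
    [0,0,0],
    [0,0,0],
    [0,0,0],
    [0,0,0],
  ],
)

```text
clock: 0.98
eef_pos: [391.1, 261.7, 213.6]
tcp_rot: [3.141, 0.0, 2.857]
contact_force: [0.7, 0.5, 0.4]
opening: 0.598
grasp_force: 0.0
```

Call:
play_rows(
  dp=[
    [-0.75,-0.65,0.04],
    [-1.5,-1.3,0.08],
    [-2.25,-1.96,0.12],
    [-3.0,-2.62,0.17],
    [-3.76,-3.28,0.22],
  ],
  rot=[
    [0,0,0],
    [0,0,0],
    [0,0,0],
    [0,0,0],
    [0,0,0],
  ],
)

```text
clock: 1.4
eef_pos: [498.6, 93.4, 204.8]
tcp_rot: [3.141, 0.0, 2.857]
contact_force: [0.2, 0.3, 0.3]
opening: 0.599
grasp_force: 0.0
```

Call:
play_rows(
  dp=[
    [-0.73,-0.63,0.05],
    [-1.46,-1.27,0.1],
    [-1.46,-1.27,0.1],
    [-1.46,-1.27,0.1],
  ],
  rot=[
    [0,0,0],
    [0,0,0],
    [0,0,0],
    [0,0,0],
  ],
)

```text
clock: 1.73
eef_pos: [540.3, 28.5, 200.4]
tcp_rot: [-3.141, -0.001, 2.853]
contact_force: [0.6, 1.3, 0.5]
opening: 0.602
grasp_force: 0.0
```

```bash
python3 - <<'E'
from h import *
f,s=grab("wrist","w1"); np.savez('w1.npz',**f); print(s['eef_pos'],s['tcp_rot'],s['opening'])
m,b=blobs(f,(105,150,60),(125,255,255),amin=30); print('blue',b)
for x in b:
  print(onz(f,x[1],106))
print('green',[(x,onz(f,x[1],72)) for x in blobs(f,(50,150,100),(70,255,255),amin=10)[1]])
print('brass',[(x,onz(f,x[1],77)) for x in blobs(f,(12,120,100),(28,255,255),amin=30)[1]])
c=max(cv2.findContours(m,0,2)[0],key=cv2.contourArea);(cx,cy),_,a=cv2.minAreaRect(c);bx=cv2.boxPoints(cv2.minAreaRect(c))
print(np.round([onz(f,p,106)[:2] for p in bx],1))
E
```

```text
[540.26115825  28.45192706 200.38632857] [-3.14136728e+00 -7.06937420e-04  2.85343471e+00] 0.6020529019942696
blue [(np.int32(639), [253.7, 190.4], [246, 167, 17, 46])]
[538.1725552   27.20113716 106.        ]
green [((np.int32(87), [230.8, 204.4], [225, 199, 12, 12]), array([557.81596024,  -4.81124472,  72.        ]))]
brass [((np.int32(379), [5.3, 173.0], [0, 147, 17, 42]), array([ 455.9704933 , -218.35248128,   77.        ])), ((np.int32(353), [151.0, 206.9], [140, 197, 23, 21]), array([534.49471652, -86.66094631,  77.        ]))]
[[514.6  25.8]
 [517.9  39.6]
 [560.9  29.6]
 [557.5  14.9]]
```

View pics/w1.png

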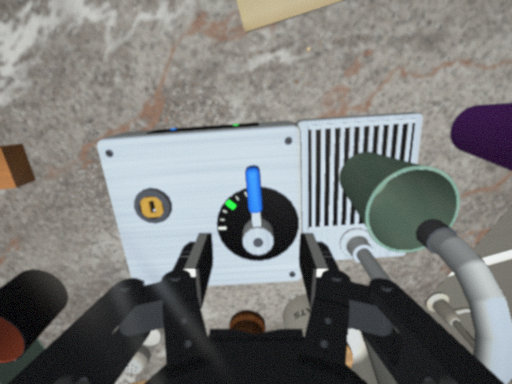

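The lever grip is at pixel (253,190), the green mark at (231,204) and the lock at (151,207). The lever is still at closed. Descending to grip it.

Call:
play_rows(
  dp=[
    [0,-0.03,0.8],
    [0,-0.03,1.6],
    [0,-0.03,2.4],
    [0,-0.03,3.0],
    [0,-0.03,3.0],
  ],
  rot=[
    [0,0,-0.2],
    [0,0,-0.45],
    [0,0,-0.45],
    [0,0,-0.45],
    [0,0,-0.45],
  ],
)

```text
clock: 2.2
eef_pos: [535.3, 30.2, 76.8]
tcp_rot: [-3.14, -0.008, 2.906]
contact_force: [-1.2, 0.5, 0.0]
opening: 0.6
grasp_force: 0.0
```

Call:
play_rows(
  dp=[
    [0,0,0],
    [0,0,0],
    [0,0,0],
    [0,0,0],
    [0,0,0],
  ],
  rot=[
    [0,0,0],
    [0,0,0],
    [0,0,0],
    [0,0,0],
    [0,0,0],
  ],
  fingers=0,
  grip_force=25,
)

```text
clock: 2.62
eef_pos: [539.8, 27.4, 82.9]
tcp_rot: [-3.139, 0.002, 2.906]
contact_force: [-3.6, -12.9, 5.2]
opening: 0.16
grasp_force: 29.9
```

Call:
play_rows(
  dp=[
    [-0.007,-0.136,0],
    [-0.028,-0.27,0],
    [-0.064,-0.402,0],
    [-0.112,-0.529,0],
    [-0.174,-0.65,0],
  ],
  rot=[
    [0,0,-1],
    [0,0,-2],
    [0,0,-3],
    [0,0,-4],
    [0,0,-5],
  ],
)

```text
clock: 3.03
eef_pos: [540.5, 1.0, 82.9]
tcp_rot: [-3.14, 0.001, -2.851]
contact_force: [-2.3, -7.3, 2.5]
opening: 0.153
grasp_force: 29.2
```

Call:
play_rows(
  dp=[
    [-0.006,-0.121,0],
    [-0.022,-0.241,0],
    [-0.05,-0.358,0],
    [-0.05,-0.358,0],
    [-0.05,-0.358,0],
  ],
  rot=[
    [0,0,-0.89],
    [0,0,-1.78],
    [0,0,-2.67],
    [0,0,-2.67],
    [0,0,-2.67],
  ],
)

```text
clock: 3.45
eef_pos: [546.6, -12.5, 82.9]
tcp_rot: [-3.139, 0.001, -2.576]
contact_force: [-1.8, -10.2, 3.5]
opening: 0.158
grasp_force: 28.9
```

```bash
python3 - <<'E'
from h import *
f,s=grab("top"); g,s=grab("side");w,s=grab("wrist")
for n,v in s.items(): print(n,np.round(v,3))
a=cv2.resize(f['color'][150:240,200:330],(390,270),interpolation=2);b=cv2.resize(g['color'][180:270,200:300],(400,360),interpolation=2)
im=np.zeros((600,800,3),np.uint8);im[:270,:390]=a;im[:360,400:]=b;im[280:600,:390]=w['color'][64:384,60:450]
cv2.imwrite('pics/c2.png',im[:,:,::-1])
E
```

```text
clock 3.55
qpos [-0.024  0.422  1.921 -0.003  0.797 -2.159]
qvel [ 0.003 -0.     0.002 -0.002 -0.001  0.001]
joint_efforts [  5.612 -54.674 -25.809   2.051  -0.929  -0.266]
eef_pos [546.601 -12.446  82.933]
tcp_rot [-3.139e+00  1.000e-03 -2.576e+00]
contact_force [ -2.804 -10.611   4.047]
wrist_torque [-1.424  0.57  -0.29 ]
grasp_force 28.877
opening 0.154
```

View pics/c2.png

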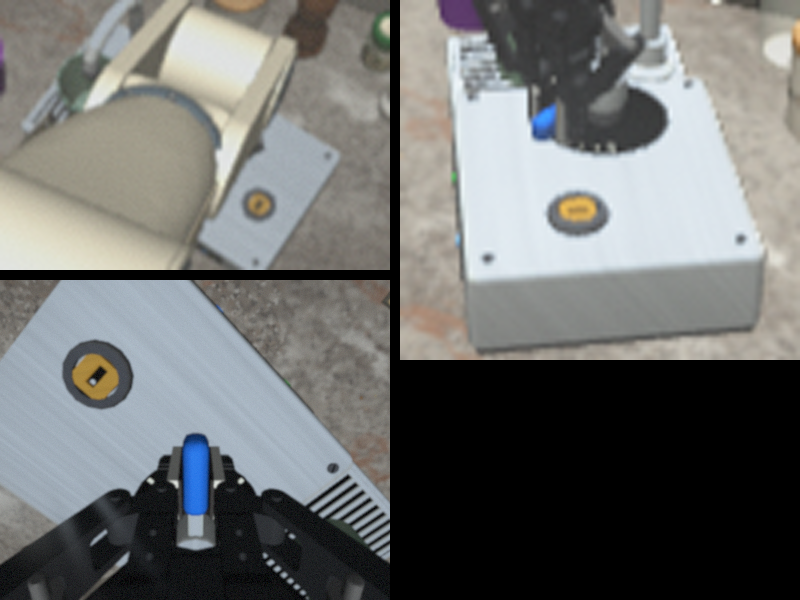

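The wrist view (bottom left) shows the lever turned and held in the fingers. Release, rise and check it against the mark.

Call:
play_rows(
  dp=[
    [0,0,0],
    [0,0,0],
    [0,0,0],
    [0,0,-0.5],
    [0,0,-1.2],
  ],
  rot=[
    [0,0,0],
    [0,0,0],
    [0,0,0],
    [0,0,0],
    [0,0,0],
  ],
  fingers=0.5,
)

```text
clock: 4.02
eef_pos: [544.5, -10.8, 127.8]
tcp_rot: [3.139, -0.003, -2.576]
contact_force: [0.4, -0.8, 0.5]
opening: 0.497
grasp_force: 0.0
```

Call:
play_rows(
  dp=[
    [0,0,-0.9],
    [0,0,-1.8],
    [0,0,-1.8],
    [0,0,-1.8],
  ],
  rot=[
    [0,0,0],
    [0,0,0],
    [0,0,0],
    [0,0,0],
  ],
)

```text
clock: 4.35
eef_pos: [547.8, -10.8, 203.6]
tcp_rot: [-3.139, 0.005, -2.576]
contact_force: [-0.8, 0.0, -0.9]
opening: 0.499
grasp_force: 0.0
```

```bash
cat > lev.py <<'E'
from h import *
f,s=grab("wrist","w2"); print(s['eef_pos'],s['tcp_rot'],s['contact_force'])
m,b=blobs(f,(105,150,60),(125,255,255),amin=100); print('blue',b)
g=[x for x in blobs(f,(50,150,100),(70,255,255),amin=10)[1]]
for x in g: print('green',x,onz(f,x[1],72))
for x in blobs(f,(12,120,100),(28,255,255),amin=30)[1]: print('brass',x,onz(f,x[1],77))
c=max(cv2.findContours(m,0,2)[0],key=cv2.contourArea);bx=cv2.boxPoints(cv2.minAreaRect(c))
w=np.array([onz(f,p,103)[:2] for p in bx]);e=[w[1]-w[0],w[2]-w[1]];e=max(e,key=np.linalg.norm);e/=np.linalg.norm(e)
print('grip centre',w.mean(0),'dir',np.arctan2(*e[::-1]),np.arctan2(*-e[::-1]))
E
python3 lev.py
```

```text
[547.80319248 -10.81779838 203.6096864 ] [-3.13865529  0.00474635 -2.57574058] [-0.78291656  0.01504867 -0.93746116]
blue [(np.int32(620), [255.0, 186.5], [247, 163, 16, 46])]
green (np.int32(547), [457.6, 77.4], [408, 61, 104, 35]) [358.80502413  96.76611101  72.        ]
green (np.int32(12), [23.8, 287.0], [21, 285, 7, 5]) [ 824.51650467 -181.54121315   72.        ]
green (np.int32(29), [13.3, 288.9], [9, 286, 11, 8]) [ 835.16504331 -192.29199842   72.        ]
green (np.int32(13), [40.3, 306.2], [39, 303, 4, 7]) [ 842.93279582 -154.34852576   72.        ]
brass (np.int32(421), [197.8, 130.4], [185, 118, 26, 26]) [534.26385078 -86.56969823  77.        ]
grip centre [545.70176196 -13.09215439] dir 0.5736525717562225 -2.5679400818335707
```

View pics/w2.png

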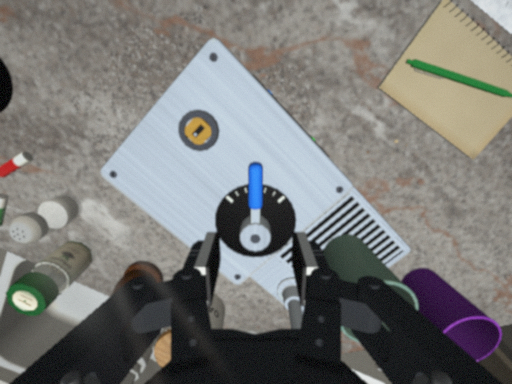

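The lever covers the green mark: the blue grip is at (255,187) and the hub at (256,237), with the white ticks symmetric on either side. The lock is at (198,130). Screws are at (213,57), (113,174), (340,188) and (238,276). Now to the key block.

Call:
play_rows(
  dp=[
    [0.8,-0.6,0],
    [1.6,-1.2,0],
    [2.4,-1.8,0],
    [3.2,-2.4,0],
    [4.0,-3.0,0],
  ],
  rot=[
    [0,0,1.15],
    [0,0,2.3],
    [0,0,3.45],
    [0,0,4.6],
    [0,0,5.75],
  ],
)

```text
clock: 4.82
eef_pos: [473.5, -199.0, 199.3]
tcp_rot: [3.141, -0.002, 3.1]
contact_force: [1.6, -1.1, 0.1]
opening: 0.497
grasp_force: 0.0
```

Call:
play_rows(
  dp=[
    [0.25,-0.75,0],
    [0.5,-1.5,0],
    [0.73,-2.22,0],
    [0.73,-2.22,0],
    [0.73,-2.22,0],
  ],
  rot=[
    [0,0,1.15],
    [0,0,2.3],
    [0,0,3.45],
    [0,0,4.6],
    [0,0,5.75],
  ],
)

```text
clock: 5.23
eef_pos: [441.3, -286.8, 199.2]
tcp_rot: [-3.141, -0.003, 2.494]
contact_force: [-0.7, 0.1, 0.3]
opening: 0.495
grasp_force: 0.0
```

Call:
play_rows(
  dp=[
    [0,0,0],
    [0,0,0],
    [0,0,0],
    [0,0,0],
    [0,0,0],
  ],
  rot=[
    [0,0,1.15],
    [0,0,2.3],
    [0,0,3.45],
    [0,0,4.6],
    [0,0,5.75],
  ],
)

```text
clock: 5.65
eef_pos: [442.0, -285.1, 199.2]
tcp_rot: [-3.14, -0.002, 1.895]
contact_force: [-0.3, -0.8, 0.4]
opening: 0.501
grasp_force: 0.0
```

Call:
play_rows(
  dp=[
    [0,0,0.1],
    [0,0,0.2],
    [0,0,0.3],
    [0,0,0.4],
    [0,0,0.5],
  ],
  rot=[
    [0,0,1.15],
    [0,0,2.3],
    [0,0,3.45],
    [0,0,4.6],
    [0,0,4.78],
  ],
)

```text
clock: 6.07
eef_pos: [442.0, -285.1, 179.1]
tcp_rot: [-3.139, -0.001, 1.395]
contact_force: [0.6, -0.8, -0.4]
opening: 0.503
grasp_force: 0.0
```

Call:
play_rows(
  dp=[
    [0,0,0],
    [0,0,0],
  ],
  rot=[
    [0,0,0],
    [0,0,0],
  ],
)

```text
clock: 6.23
eef_pos: [442.3, -285.4, 179.9]
tcp_rot: [-3.14, -0.001, 1.404]
contact_force: [1.5, -0.4, -0.7]
opening: 0.499
grasp_force: 0.0
```

```bash
cat > key.py <<'E'
from h import *
f,s=grab("wrist","w3"); print(s['eef_pos'],s['tcp_rot'],s['contact_force'],s['opening'])
for n,lo,hi in(('blue',(105,150,60),(125,255,255)),('red',(0,200,80),(4,255,255)),('oak',(5,120,60),(20,255,255))):
  m,b=blobs(f,lo,hi,amin=60)
  for x in b: print(n,x,onz(f,x[1],32 if n=='oak' else 70)[:2])
  c=max(cv2.findContours(m,0,2)[0],key=cv2.contourArea);bx=cv2.boxPoints(cv2.minAreaRect(c))
  w=np.array([onz(f,p,32 if n=='oak' else 73)[:2] for p in bx]);e=max([w[1]-w[0],w[2]-w[1]],key=np.linalg.norm)
  print(' box c',w.mean(0),'ang',np.arctan2(*e[::-1]),bx.round(1).tolist())
E
python3 key.py; python3 - <<'E'
import sys; sys.path.insert(0,'.')
from h import *
# station yaw from screws in w2
import json
f=dict(np.load('w1.npz'))
p=np.array([547.803,-10.818,203.61]);T=np.eye(4);T[:3,:3]=Ro.from_euler('xyz',[-3.13866,.00475,-2.57574]).as_matrix();T[:3,3]=p
W=np.linalg.inv(T@np.load('wrist0.npz')['mount']);f['R']=W[:3,:3];f['t']=W[:3,3]
a,b,c,d=[onz(f,q,70.5)[:2] for q in((213,57),(113,174),(340,188),(238,276))]
print(a,b,c,d)
for u in(b-a,d-c): print(np.arctan2(u[1],u[0]))
for u in(c-a,d-b): print(np.arctan2(u[1],u[0])-np.pi/2)
print('hub',onz(f,(255,237),112))
E
```

```text
[ 442.33585577 -285.39042894  179.91821187] [-3.13984247e+00 -7.88976884e-04  1.40384481e+00] [ 1.48987665 -0.39630759 -0.6682436 ] 0.4985908362142956
blue (np.int32(235), [259.4, 184.2], [255, 170, 10, 30]) [ 445.51204491 -283.8375468 ]
 box c [ 445.63503987 -283.46178123] ang -1.727676208634381 [[255.0, 170.0], [264.0, 170.0], [264.0, 199.0], [255.0, 199.0]]
red (np.int32(178), [498.5, 131.1], [486, 123, 25, 16]) [ 674.98900679 -269.33159946]
red (np.int32(222), [257.9, 237.8], [254, 222, 9, 31]) [ 434.34315969 -342.23762917]
 box c [ 434.79236815 -340.03559415] ang -1.7298929368597968 [[254.0, 222.0], [262.0, 222.0], [262.0, 252.0], [254.0, 252.0]]
oak (np.int32(141), [81.2, 112.9], [71, 102, 19, 22]) [ 272.34284416 -187.38549859]
oak (np.int32(88), [101.9, 141.5], [98, 131, 10, 22]) [ 283.76205754 -219.78960433]
oak (np.int32(3672), [258.5, 195.0], [238, 146, 45, 103]) [ 440.86783182 -308.68572353]
oak (np.int32(4901), [468.0, 222.5], [425, 184, 87, 79]) [ 684.09313067 -385.46588402]
oak (np.int32(979), [127.4, 269.3], [85, 254, 75, 35]) [ 259.20416827 -380.7544062 ]
oak (np.int32(695), [160.3, 348.6], [146, 327, 25, 43]) [ 262.3137486 -518.7160716]
 box c [ 683.6494508  -388.40579258] ang -1.0672748168060615 [[410.79998779296875, 211.60000610351562], [492.3999938964844, 170.8000030517578], [524.0, 234.0], [442.3999938964844, 274.79998779296875]]
[ 468.97844467 -108.18066396] [ 624.77382999 -142.86841544] [507.34839812  71.10661642] [663.8555432   36.97059983]
-0.21907599911099943
-0.21474832785731554
-0.2108333490389096
-0.2139878086763236
hub [587.35648939  13.28798881 112.        ]
```

View pics/w3.png

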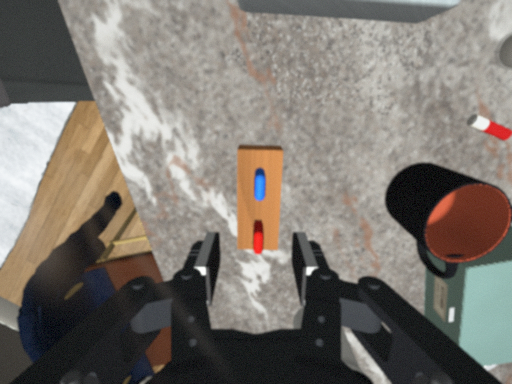

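Close view: the blue key head is at (259,184), the red at (258,238), and the block at (260,197) is aligned with the tool.

```bash
python3 - <<'E'
from h import *
f=dict(np.load('wrist0.npz'))
p=np.array([442.336,-285.39,179.918]);T=np.eye(4);T[:3,:3]=Ro.from_euler('xyz',[-3.13984,-.00079,1.40384]).as_matrix();T[:3,3]=p
W=np.linalg.inv(T@f['mount']);f['R']=W[:3,:3];f['t']=W[:3,3]
t=lambda uv,z:(T[:3,:3].T@(onz(f,uv,z)-p))[:2].round(1)
print('blue',t((259.5,199.5),73),t((259.5,169.5),37),t((259.5,169.5),73))
print('red',t((258,252.5),73),t((258,221.5),37))
print('block',t((260,146),32),t((260,249),32),t((237.5,197),32),t((282.5,197),32))
E
```

```text
blue [-12.4   3.9] [8.8 4.3] [18.3  3.7]
red [-72.9   2.6] [-53.8   2.8]
block [33.7  4.8] [-93.7   5.4] [-25.2 -20.8] [-25.2  31. ]
```

Call:
play_rows(
  dp=[
    [0.045,0.1,0.9],
    [0.045,0.1,1.8],
    [0.045,0.1,2.7],
    [0.045,0.1,3.3],
    [0.045,0.1,3.52],
  ],
  rot=[
    [0,0,0],
    [0,0,0],
    [0,0,0],
    [0,0,0],
    [0,0,0],
  ],
)

```text
clock: 6.7
eef_pos: [445.2, -283.5, 36.9]
tcp_rot: [-3.137, -0.002, 1.402]
contact_force: [-0.3, 0.7, 0.0]
opening: 0.502
grasp_force: 0.0
```

Call:
play_rows(
  dp=[
    [0,0,0],
    [0,0,0],
    [0,0,0],
    [0,0,0],
    [0,0,0],
  ],
  rot=[
    [0,0,0],
    [0,0,0],
    [0,0,0],
    [0,0,0],
    [0,0,0],
  ],
  fingers=0.3,
)

```text
clock: 7.12
eef_pos: [448.0, -285.3, 41.6]
tcp_rot: [3.139, 0.001, 1.4]
contact_force: [-0.4, 0.4, 0.1]
opening: 0.299
grasp_force: 0.0
```

```bash
python3 - <<'E'
from h import *
f,s=grab("wrist"); g,_=grab("side")
for n in('eef_pos','tcp_rot','contact_force','opening'): print(n,np.round(s[n],3))
im=np.zeros((420,800,3),np.uint8);im[:384,:400]=f['color'][:,56:456];im[:400,400:]=cv2.resize(g['color'][270:370,190:290],(400,400),interpolation=2)
cv2.imwrite('pics/c4.png',im[:,:,::-1])
E
```

```text
eef_pos [ 448.031 -285.33    41.584]
tcp_rot [3.139e+00 1.000e-03 1.400e+00]
contact_force [-0.403  0.392  0.101]
opening 0.299
```

View pics/c4.png

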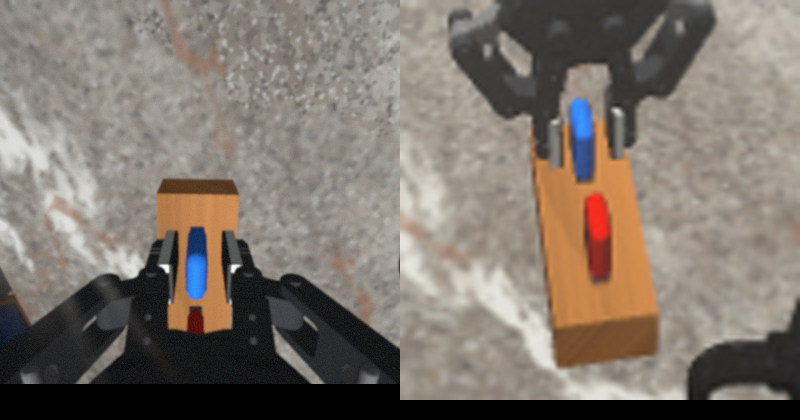

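The blue key is between the pads, about 1.5 mm towards tool -y; red is clear. Nudge, close and lift.

Call:
play_rows(
  dp=[
    [0,-0.04,0],
    [0,-0.04,0],
    [0,-0.04,0],
    [0,-0.04,0],
    [0,-0.04,0],
  ],
  rot=[
    [0,0,0],
    [0,0,0],
    [0,0,0],
    [0,0,0],
    [0,0,0],
  ],
  fingers=0,
  grip_force=60,
)

```text
clock: 7.63
eef_pos: [445.6, -284.6, 40.7]
tcp_rot: [3.141, 0.0, 1.4]
contact_force: [-2.3, 0.6, 6.1]
opening: 0.118
grasp_force: 58.5
```

Call:
play_rows(
  dp=[
    [0,0,0],
    [0,0,0],
    [0,0,-0.2],
    [0,0,-0.5],
    [0,0,-0.8],
  ],
  rot=[
    [0,0,0],
    [0,0,0],
    [0,0,0],
    [0,0,0],
    [0,0,0],
  ],
)

```text
clock: 8.05
eef_pos: [445.3, -284.3, 72.6]
tcp_rot: [-3.141, -0.0, 1.4]
contact_force: [-0.1, -0.4, -0.6]
opening: 0.125
grasp_force: 59.2
```

Call:
play_rows(
  dp=[
    [0.7,0.18,-0.6],
    [1.5,0.38,-1.2],
    [2.5,0.64,-1.7],
    [3.5,0.9,-1.9],
    [4.5,1.15,-1.9],
  ],
  rot=[
    [0,0,-1.15],
    [0,0,-2.3],
    [0,0,-3.45],
    [0,0,-4.6],
    [0,0,-5.75],
  ],
)

```text
clock: 8.47
eef_pos: [521.4, -117.5, 151.0]
tcp_rot: [3.138, 0.003, 2.007]
contact_force: [1.1, -0.7, -0.8]
opening: 0.123
grasp_force: 59.2
```

Call:
play_rows(
  dp=[
    [0.25,0.3,0],
    [0.5,0.59,0],
    [0.5,0.59,0],
    [0.5,0.59,0],
    [0.5,0.59,0],
  ],
  rot=[
    [0,0,-1.15],
    [0,0,-2.3],
    [0,0,-3.45],
    [0,0,-4.6],
    [0,0,-5.7],
  ],
)

```text
clock: 8.88
eef_pos: [532.7, -90.0, 148.4]
tcp_rot: [-3.141, -0.0, 2.606]
contact_force: [-0.3, 0.0, 0.5]
opening: 0.121
grasp_force: 59.2
```

Call:
play_rows(
  dp=[
    [0,0,0],
    [0,0,0],
    [0,0,0],
    [0,0,0],
    [0,0,0],
  ],
  rot=[
    [0,0,-1.1],
    [0,0,-2.2],
    [0,0,-3.13],
    [0,0,-3.13],
    [0,0,-3.13],
  ],
)

```text
clock: 9.3
eef_pos: [532.7, -90.5, 148.3]
tcp_rot: [-3.142, -0.0, 2.924]
contact_force: [0.6, -0.3, 0.2]
opening: 0.122
grasp_force: 59.2
```

```bash
python3 - <<'E'
from h import *
f,s=grab("wrist"); g,_=grab("side"); h,_=grab("top")
np.savez('w5.npz',**f);np.savez('s5.npz',**g)
for n in('clock','eef_pos','tcp_rot','contact_force','opening','grasp_force','qpos'): print(n,np.round(s[n],3))
im=np.zeros((600,800,3),np.uint8);im[:600,:400]=cv2.resize(f['color'][100:340,176:336],(400,600),interpolation=2);im[:600,400:]=cv2.resize(g['color'][160:280,210:290],(400,600),interpolation=2)
cv2.imwrite('pics/c5.png',im[:,:,::-1])
R=Ro.from_euler('xyz',s['tcp_rot']).as_matrix()
for x in blobs(f,(12,120,100),(28,255,255),amin=30)[1]: print('brass',x,onz(f,x[1],77), R.T@(onz(f,x[1],77)-s['eef_pos']))
for x in blobs(f,(105,150,60),(125,255,255),amin=60)[1]: print('blue',x,R.T@(onz(f,x[1],s['eef_pos'][2]+32)-s['eef_pos']))
E
```

```text
clock 9.3
eef_pos [532.676 -90.527 148.302]
tcp_rot [-3.142 -0.     2.924]
contact_force [ 0.634 -0.289  0.242]
opening 0.122
grasp_force 59.214
qpos [-0.171  0.32   1.891 -0.     0.931 -1.524]
brass (np.int32(3576), [34.7, 142.3], [0, 115, 76, 54]) [ 445.03641578 -252.68897561   77.        ] [  50.53334638 -177.26170946   71.316519  ]
brass (np.int32(538), [260.5, 202.1], [248, 189, 26, 27]) [534.47588093 -86.6058603   77.        ] [-0.91610676  4.2209968  71.30185461]
blue (np.int32(1045), [359.2, 207.7], [336, 183, 48, 49]) [ 37.60795129  46.134731   -31.99960456]
blue (np.int32(1324), [255.4, 264.7], [245, 229, 22, 72]) [  7.97717389  -0.07217259 -31.99934704]
```

View pics/c5.png

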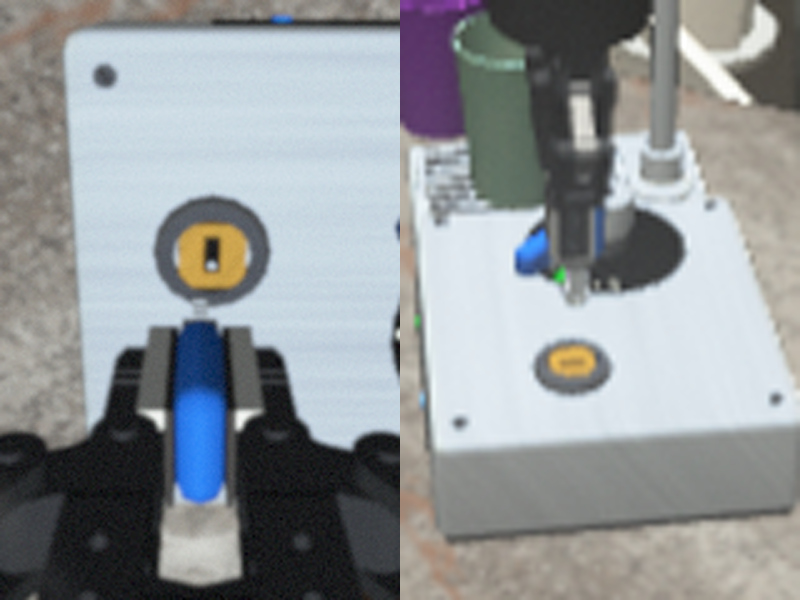

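Left: the keyway is at crop (212,253), the blade tip at crop (200,303), and they are parallel. Right: the key hangs upright, and the lever stays by the green mark. Working out the offset of the key in the hand.

```bash
python3 - <<'E'
from h import *
f=dict(np.load('w5.npz'));p=np.array([532.676,-90.527,148.302]);R=Ro.from_euler('xyz',[-3.142,0,2.924]).as_matrix()
t=lambda uv,z:(R.T@(onz(f,uv,p[2]-z)-p))[:2].round(2)
C=f['color'];h=cv2.cvtColor(C,cv2.COLOR_RGB2HSV);m=cv2.inRange(h,(105,120,30),(125,255,255));m[:,:240]=0;m[:,275:]=0
r_=np.where(m.any(1))[0];r_=r_[r_>215];print(r_.min(),r_.max())
for row in(230,250,270,290):
  c=np.where(m[row])[0];print(row,c.min(),c.max())
print('head bottom +x',t((255.5,r_.min()-.5),3.7),'head top -x',t((255.5,r_.max()+.5),-32.3))
print('blade y', t((256,221),30), 'slot',t((260.6,201.9),71.3))
# slot dark pixels inside brass, blade bright pixels
g=cv2.cvtColor(C,cv2.COLOR_RGB2GRAY);print(g[186:232,248:270:1])
E
```

```text
229 300
230 250 261
250 245 265
270 245 266
290 246 265
head bottom +x [ 8.92 -0.03] head top -x [-1.308e+01 -1.000e-02]
blade y [1.23 0.3 ] slot [-0.73  4.27]
[[ 91  94  90 ...  94  92  93]
 [ 97  92  92 ...  90  95  90]
 [ 95  95  94 ... 101  92  93]
 ...
 [177 119  72 ... 199 200 202]
 [152 108  62 ... 151 156 156]
 [130  93  57 ...  86 105 109]]
```

```bash
python3 - <<'E'
from h import *
import sys; np.set_printoptions(threshold=sys.maxsize,linewidth=200)
f=dict(np.load('w5.npz'));p=np.array([532.676,-90.527,148.302]);R=Ro.from_euler('xyz',[-3.142,0,2.924]).as_matrix()
g=cv2.cvtColor(f['color'],cv2.COLOR_RGB2GRAY);print(g[190:232,249:269])
# predicted pixels for a key centred at tool (x0,0): tip ±x, shoulder etc.
for x0 in(0,1):
  P=np.array([[x0+6,0,28],[x0+6,0,33.7],[x0-6,0,33.7],[x0+3,0,33.7],[x0-3,0,33.7],[x0+6,0,8.7],[x0+10,0,8.7],[x0-14,0,-32.3]])
  print(x0,proj(f,P@R.T+p).round(1).tolist())
E
```

```text
[[ 91  99 112 124 139 144 144 144 144 146 149 146 152 147 143 145 144 146 148 140]
 [100 114 132 144 158 161 161 161 166 164 167 165 165 167 164 162 163 165 166 161]
 [119 137 152 159 162 165 169 165 169 173 168 169 169 164 165 166 168 169 167 167]
 [142 155 157 165 163 167 165 165 168 163 160 161 155 160 159 164 168 167 169 170]
 [159 160 162 163 168 167 169 165 150 137 131 127 125 127 141 157 167 169 165 168]
 [163 163 165 166 169 169 173 164 137 106  88  82  85  87 105 143 162 167 168 169]
 [163 167 164 166 165 171 170 161 132  91  57  42  48  50  89 135 158 168 171 168]
 [167 163 167 166 167 171 166 160 136  81  42  28  35  41  83 135 160 166 167 168]
 [163 165 169 170 170 169 170 162 126  80  42  35  27  39  81 133 164 166 168 166]
 [161 165 167 169 170 169 170 155 121  74  40  29  31  36  83 133 161 167 167 165]
 [165 165 171 171 169 169 165 155 115  69  38  33  29  38  84 135 162 166 165 165]
 [169 169 168 170 171 166 165 154 112  68  36  27  23  38  83 137 162 168 168 168]
 [169 170 168 166 172 169 163 150 112  66  37  31  31  40  88 139 162 173 163 169]
 [170 170 173 167 169
[... 1948 characters left out ...]
8 211 211 210 211 211]
 [179 162 161 161 155 148 141 142 144 148 155 162 164 183 203 208 211 212 215 210]
 [147 113 102 108  94  95  94  90  91  97 101 103 110 147 190 210 215 214 209 213]
 [119  72  68  64  59  57  55  48  47  55  57  52  71 118 170 198 199 198 199 200]
 [108  62  49  48  48  48  49  48  39  47  41  45  51  94 153 171 157 152 151 156]
 [ 93  57  50  44  52  50  48  44  43  45  33  34  49  86 131 141 109  84  86 105]]
0 [[255.6, 216.0], [255.6, 212.7], [255.6, 227.8], [255.6, 216.5], [255.6, 224.1], [255.6, 229.0], [255.6, 223.2], [255.5, 302.0]]
1 [[255.6, 214.7], [255.6, 211.4], [255.6, 226.6], [255.6, 215.2], [255.6, 222.8], [255.6, 227.5], [255.6, 221.7], [255.5, 300.4]]
```

Call:
play_rows(
  dp=[
    [0.033,0.1,0.2],
    [0.033,0.1,0.5],
    [0.033,0.1,0.75],
    [0.033,0.1,0.75],
    [0.033,0.1,0.75],
  ],
  rot=[
    [0,0,0],
    [0,0,0],
    [0,0,0],
    [0,0,0],
    [0,0,0],
  ],
)

```text
clock: 9.87
eef_pos: [531.8, -86.1, 117.1]
tcp_rot: [-3.141, -0.002, 2.927]
contact_force: [1.0, 0.2, -1.7]
opening: 0.117
grasp_force: 59.2
```

```bash
cat > near.py <<'E'
from h import *
import sys
f,s=grab("wrist"); np.savez('w6.npz',**f)
for n in('clock','eef_pos','tcp_rot','contact_force','opening'): print(n,np.round(s[n],3))
R=Ro.from_euler('xyz',s['tcp_rot']).as_matrix();p=s['eef_pos']
zf=p[2]-77
P=np.array([[0,0,zf],[6.8,0,zf],[-6.8,0,zf],[6.8,2.8,zf],[0,0,33.7],[6-2,0,27],[3.3-2,0,33.7]])
print('slot0/slot+/slot-/corner/tip..',proj(f,P@R.T+p).round(1).tolist())
im=cv2.resize(f['color'][170:250,215:305],None,fx=7,fy=7,interpolation=0);cv2.imwrite('pics/%s.png'%sys.argv[1],im[:,:,::-1])
E
python3 near.py c6
```

```text
clock 9.867
eef_pos [531.774 -86.094 117.117]
tcp_rot [-3.141e+00 -2.000e-03  2.927e+00]
contact_force [ 1.007  0.152 -1.718]
opening 0.117
slot0/slot+/slot-/corner/tip.. [[255.5, 216.5], [255.5, 208.1], [255.5, 224.8], [259.4, 208.1], [255.5, 220.3], [255.5, 219.3], [255.5, 218.7]]
```

View pics/c6.png

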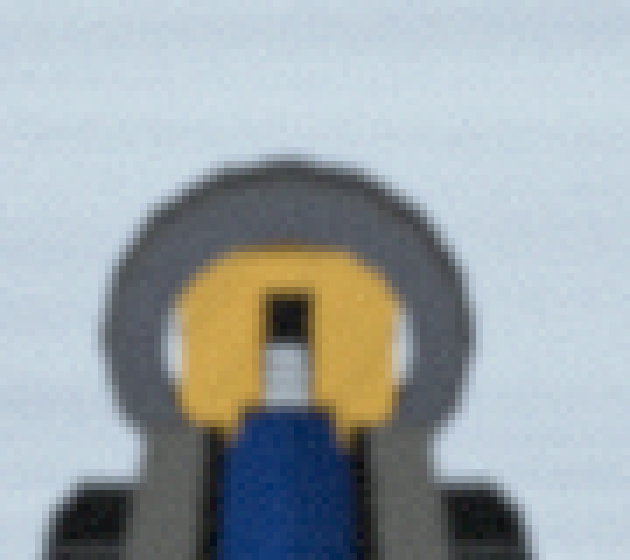

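The slot is at crop (288,320) and the blade tip at (288,370): centred sideways, with the slot about 0.7 mm towards tool -x. Easing in.

Call:
play_rows(
  dp=[
    [-0.02,0,0.0],
    [-0.02,0,0.07],
    [-0.02,0,0.14],
    [-0.02,0,0.2],
    [-0.02,0,0.25],
  ],
  rot=[
    [0,0,0],
    [0,0,0],
    [0,0,0],
    [0,0,0],
    [0,0,0],
  ],
)

```text
clock: 10.33
eef_pos: [533.2, -86.5, 107.8]
tcp_rot: [-3.142, -0.0, 2.927]
contact_force: [0.6, 0.6, -0.4]
opening: 0.122
grasp_force: 59.2
```

Call:
play_rows(
  dp=[
    [0,0,0],
    [0,0,0],
    [0,0,0],
  ],
  rot=[
    [0,0,0],
    [0,0,0],
    [0,0,0],
  ],
)

```text
clock: 10.58
eef_pos: [533.2, -86.5, 108.0]
tcp_rot: [-3.142, -0.0, 2.927]
contact_force: [0.1, 0.3, 0.1]
opening: 0.118
grasp_force: 59.2
```

Call:
play_rows(
  dp=[
    [0,0,0.04],
    [0,0,0.08],
    [0,0,0.12],
    [0,0,0.12],
  ],
  rot=[
    [0,0,0],
    [0,0,0],
    [0,0,0],
    [0,0,0],
  ],
)

```text
clock: 10.92
eef_pos: [532.9, -86.4, 102.8]
tcp_rot: [-3.142, -0.001, 2.927]
contact_force: [-0.8, 0.0, -0.6]
opening: 0.115
grasp_force: 59.2
```

Call:
play_rows(
  dp=[
    [0,0,0.04],
    [0,0,0.08],
    [0,0,0.08],
  ],
  rot=[
    [0,0,0],
    [0,0,0],
    [0,0,0],
  ],
)

```text
clock: 11.17
eef_pos: [532.1, -86.3, 99.6]
tcp_rot: [-3.141, -0.002, 2.927]
contact_force: [-3.6, 1.3, 3.9]
opening: 0.12
grasp_force: 60.0
```

Call:
play_rows(
  dp=[
    [0.02,0,0.0],
    [0.02,0,0.04],
    [0.02,0,0.08],
    [0.02,0,0.08],
  ],
  rot=[
    [0,0,0],
    [0,0,0],
    [0,0,0],
    [0,0,0],
  ],
)

```text
clock: 11.5
eef_pos: [531.9, -86.3, 96.4]
tcp_rot: [-3.141, -0.001, 2.927]
contact_force: [-2.7, 0.4, -2.1]
opening: 0.119
grasp_force: 59.1
```

Call:
play_rows(
  dp=[
    [0,0,0.04],
    [0,0,0.08],
    [0,0,0.08],
  ],
  rot=[
    [0,0,0],
    [0,0,0],
    [0,0,0],
  ],
)

```text
clock: 11.75
eef_pos: [532.7, -86.5, 93.8]
tcp_rot: [-3.141, 0.001, 2.927]
contact_force: [-4.2, -0.1, 3.9]
opening: 0.113
grasp_force: 60.1
```

Call:
play_rows(
  dp=[
    [0,0,0.04],
    [0,0,0.08],
    [0,0,0.08],
  ],
  rot=[
    [0,0,0],
    [0,0,0],
    [0,0,0],
  ],
)

```text
clock: 12.0
eef_pos: [533.1, -86.5, 90.6]
tcp_rot: [-3.142, 0.002, 2.927]
contact_force: [-0.6, 0.8, 1.2]
opening: 0.119
grasp_force: 59.6
```

Call:
play_rows(
  dp=[
    [0,0,0.04],
    [0,0,0.08],
    [0,0,0.08],
  ],
  rot=[
    [0,0,0],
    [0,0,0],
    [0,0,0],
  ],
)

```text
clock: 12.25
eef_pos: [533.2, -86.4, 87.4]
tcp_rot: [3.141, 0.002, 2.927]
contact_force: [-1.9, 0.1, 3.2]
opening: 0.119
grasp_force: 60.0
```

Call:
play_rows(
  dp=[
    [0,0,0.03],
    [0,0,0.06],
    [0,0,0.06],
  ],
  rot=[
    [0,0,0],
    [0,0,0],
    [0,0,0],
  ],
)

```text
clock: 12.5
eef_pos: [533.2, -86.4, 85.4]
tcp_rot: [3.141, 0.001, 2.927]
contact_force: [-2.9, 1.0, 8.0]
opening: 0.118
grasp_force: 60.9
```

Call:
play_rows(
  dp=[
    [0,0,0.02],
    [0,0,0.03],
    [0,0,0.03],
    [0,0,0.03],
  ],
  rot=[
    [0,0,0],
    [0,0,0],
    [0,0,0],
    [0,0,0],
  ],
)

```text
clock: 12.83
eef_pos: [533.3, -86.4, 85.3]
tcp_rot: [3.142, 0.002, 2.927]
contact_force: [-7.9, 0.8, 21.5]
opening: 0.117
grasp_force: 63.0
```

Key home (z stopped at 85.3). Ease the push to about 12 N and turn.

Call:
play_rows(
  dp=[
    [0.01,0,-0.02],
    [0.009,0.004,-0.02],
    [0.007,0.008,-0.02],
    [0.006,0.012,-0.02],
    [0.004,0.016,-0.02],
  ],
  rot=[
    [0,0,0],
    [0,0,1],
    [0,0,2],
    [0,0,3],
    [0,0,4],
  ],
)

```text
clock: 13.25
eef_pos: [533.6, -85.4, 85.4]
tcp_rot: [3.14, 0.002, 2.503]
contact_force: [-3.1, 4.6, 11.7]
opening: 0.123
grasp_force: 61.1
```

```bash
python3 -c "
from rig import telemetry
import numpy as np
s=telemetry.sense();print({k:np.round(v,3).tolist() for k,v in s.items()})"
```

```text
{'clock': 13.25, 'qpos': [-0.162, 0.41, 1.933, 0.001, 0.796, -1.094], 'qvel': [0.005, 0.0, -0.001, 0.0, -0.001, 1.251], 'joint_efforts': [-1.807, -49.643, -23.742, -0.718, -1.137, -2.008], 'eef_pos': [533.609, -85.401, 85.391], 'tcp_rot': [3.14, 0.002, 2.503], 'contact_force': [-3.099, 4.562, 11.707], 'wrist_torque': [0.567, 0.452, 0.084], 'grasp_force': 61.116, 'opening': 0.123}
```

Call:
play_rows(
  dp=[
    [0,0.004,0],
    [0,0.008,0],
    [-0.001,0.012,0],
    [-0.003,0.016,0],
    [-0.005,0.019,0],
  ],
  rot=[
    [0,0,1],
    [0,0,2],
    [0,0,3],
    [0,0,4],
    [0,0,5],
  ],
)

```text
clock: 13.67
eef_pos: [534.6, -84.7, 85.4]
tcp_rot: [3.138, 0.001, 1.979]
contact_force: [-0.6, 3.9, 10.6]
opening: 0.12
grasp_force: 61.0
```

```bash
cat > st.py <<'E'
from rig import telemetry
import numpy as np
s=telemetry.sense();print({k:np.round(s[k],3).tolist() for k in('clock','eef_pos','tcp_rot','contact_force','wrist_torque','opening','grasp_force')})
E
python3 st.py
```

```text
{'clock': 13.667, 'eef_pos': [534.636, -84.684, 85.428], 'tcp_rot': [3.138, 0.001, 1.979], 'contact_force': [-0.606, 3.9, 10.559], 'wrist_torque': [0.934, 0.212, 0.12], 'opening': 0.12, 'grasp_force': 60.972}
```

Call:
play_rows(
  dp=[
    [0,0.004,0],
    [0,0.008,0],
    [-0.001,0.012,0],
    [-0.003,0.016,0],
    [-0.005,0.019,0],
  ],
  rot=[
    [0,0,1],
    [0,0,2],
    [0,0,3],
    [0,0,4],
    [0,0,5],
  ],
)

```text
clock: 14.08
eef_pos: [535.9, -84.6, 85.5]
tcp_rot: [3.138, -0.001, 1.456]
contact_force: [0.5, 5.3, 8.5]
opening: 0.12
grasp_force: 60.7
```

Call:
play_rows(
  dp=[
    [0,0.004,0],
    [0,0.007,0],
    [0,0.007,0],
    [0,0.007,0],
  ],
  rot=[
    [0,0,1],
    [0,0,2],
    [0,0,2],
    [0,0,2],
  ],
)

```text
clock: 14.42
eef_pos: [536.3, -84.7, 85.5]
tcp_rot: [3.137, -0.002, 1.251]
contact_force: [1.4, 5.2, 7.6]
opening: 0.119
grasp_force: 60.6
```

```bash
python3 st.py
```

```text
{'clock': 14.417, 'eef_pos': [536.343, -84.666, 85.471], 'tcp_rot': [3.137, -0.002, 1.251], 'contact_force': [1.422, 5.179, 7.646], 'wrist_torque': [0.802, -0.137, 0.113], 'opening': 0.119, 'grasp_force': 60.597}
```

Call:
play_rows(
  dp=[
    [0.01,0.002,0.01],
    [0.01,0.005,0.01],
    [0.01,0.005,0.01],
  ],
  rot=[
    [0,0,0.5],
    [0,0,1],
    [0,0,1],
  ],
)

```text
clock: 14.67
eef_pos: [536.7, -84.7, 85.4]
tcp_rot: [3.137, -0.002, 1.144]
contact_force: [0.2, 2.1, 12.3]
opening: 0.121
grasp_force: 61.3
```

```bash
python3 st.py
```

```text
{'clock': 14.667, 'eef_pos': [536.66, -84.695, 85.393], 'tcp_rot': [3.137, -0.002, 1.144], 'contact_force': [0.206, 2.063, 12.256], 'wrist_torque': [0.437, 0.204, 0.033], 'opening': 0.121, 'grasp_force': 61.275}
```

Call:
play_rows(
  dp=[
    [0,0.002,0],
    [0,0.002,0],
    [0,0.002,0],
  ],
  rot=[
    [0,0,0.5],
    [0,0,0.5],
    [0,0,0.5],
  ],
)

```text
clock: 14.92
eef_pos: [536.8, -84.7, 85.4]
tcp_rot: [3.137, -0.002, 1.094]
contact_force: [-0.5, 2.8, 12.2]
opening: 0.121
grasp_force: 61.2
```

```bash
python3 st.py
```

```text
{'clock': 14.917, 'eef_pos': [536.787, -84.731, 85.403], 'tcp_rot': [3.137, -0.002, 1.094], 'contact_force': [-0.507, 2.774, 12.235], 'wrist_torque': [0.436, 0.114, 0.257], 'opening': 0.121, 'grasp_force': 61.235}
```

Call:
play_rows(
  dp=[
    [0,0.002,0],
    [0,0.002,0],
    [0,0.002,0],
  ],
  rot=[
    [0,0,0.5],
    [0,0,0.5],
    [0,0,0.5],
  ],
)

```text
clock: 15.17
eef_pos: [537.0, -84.6, 85.4]
tcp_rot: [3.137, -0.002, 1.042]
contact_force: [-0.4, 4.3, 12.1]
opening: 0.122
grasp_force: 61.2
```

```bash
python3 st.py; python3 - <<'E'
from h import *
f,s=grab("wrist")
# plug orientation: white/brass and key; lever & scene check
for x in blobs(f,(105,150,60),(125,255,255),amin=80)[1]: print('blue',x,onz(f,x[1],103).round(1))
R=Ro.from_euler('xyz',s['tcp_rot']).as_matrix()
h=cv2.cvtColor(f['color'],cv2.COLOR_RGB2HSV);m=cv2.inRange(h,(12,120,100),(28,255,255));m[:180]=0;m[260:]=0;m[:,:215]=0;m[:,300:]=0
p=cv2.findNonZero(m)
if p is not None: print('brass rect',len(p),cv2.minAreaRect(p))
for n in('top','side'):
  g,_=grab(n);o=np.load(n+'0.npz')['color'];d=cv2.absdiff(g['color'],o).max(2)>60
  k,l,st,c=cv2.connectedComponentsWithStats(cv2.morphologyEx(d.astype(np.uint8),2,np.ones((3,3))))
  print(n,[(st[i,:5].tolist()) for i in range(1,k) if st[i,4]>15])
E
```

```text
{'clock': 15.167, 'eef_pos': [537.001, -84.588, 85.413], 'tcp_rot': [3.137, -0.002, 1.042], 'contact_force': [-0.368, 4.325, 12.146], 'wrist_torque': [0.703, 0.056, 0.302], 'opening': 0.122, 'grasp_force': 61.165}
blue (np.int32(2724), [197.1, 130.4], [169, 84, 59, 93]) [547.9 -11.4 103. ]
blue (np.int32(1298), [255.5, 265.6], [245, 230, 22, 71]) [534.5 -87.2 103. ]
brass rect 149 ((255.12429809570312, 226.63812255859375), (29.958534240722656, 7.883825302124023), 3.012787342071533)
top [[280, 166, 31, 29, 519], [0, 169, 106, 203, 10328], [105, 175, 79, 77, 3387], [269, 177, 9, 9, 57], [253, 183, 24, 25, 316], [278, 191, 17, 23, 180], [246, 197, 7, 5, 33], [160, 207, 112, 106, 6467], [276, 224, 16, 17, 176], [104, 228, 10, 17, 92], [106, 246, 4, 5, 17], [107, 252, 81, 114, 4282], [329, 261, 5, 5, 20], [189, 317, 40, 40, 666], [229, 341, 5, 9, 34], [30, 349, 130, 35, 2774], [230, 358, 7, 9, 50], [0, 365, 29, 19, 323], [215, 368, 8, 10, 54], [226, 370, 8, 10, 52]]
side [[0, 0, 3, 15, 39], [83, 1, 7, 13, 75], [168, 0, 15, 9, 92], [168, 9, 38, 86, 378], [58, 22, 14, 29, 195], [46, 55, 4, 6, 21], [68, 59, 25, 48, 758], [0, 70, 42, 110, 1650], [220, 72, 36, 9, 166], [52, 78, 8, 15, 82], [209, 86, 53, 62, 944], [258, 110, 11, 9, 87], [48, 113, 5, 6, 27], [245, 140, 12, 18, 99], [28, 145, 8, 12, 60], [227, 144, 16, 20, 183], [219, 161, 52, 74, 1105], [232, 295, 7, 21, 123]]
```

Call:
play_rows(
  dp=[
    [0,0,0],
    [0,0,0],
    [0,0,0],
    [0,0,0],
    [0,0,0],
  ],
  rot=[
    [0,0,0.4],
    [0,0,0.4],
    [0,0,0.4],
    [0,0,0.4],
    [0,0,0.4],
  ],
)

```text
clock: 15.73
eef_pos: [537.1, -84.6, 85.4]
tcp_rot: [3.137, -0.003, 1.001]
contact_force: [-0.6, 4.1, 11.4]
opening: 0.12
grasp_force: 61.2
```

Call:
play_rows(
  dp=[
    [0,0,0],
    [0,0,0],
    [0,0,0],
    [0,0,0],
    [0,0,0],
  ],
  rot=[
    [0,0,0],
    [0,0,0],
    [0,0,0],
    [0,0,0],
    [0,0,0],
  ],
)

```text
clock: 16.15
eef_pos: [537.1, -84.6, 85.4]
tcp_rot: [3.137, -0.003, 1.001]
contact_force: [0.4, 4.9, 11.9]
opening: 0.123
grasp_force: 61.2
```

```bash
python3 st.py; python3 - <<'E'
from h import *
# hand yaw vs blue head edges: does the key still follow the pads?
f,s=grab("wrist");h=cv2.cvtColor(f['color'],cv2.COLOR_RGB2HSV);m=cv2.inRange(h,(105,120,30),(125,255,255));m[:,:240]=0;m[:,275:]=0
for row in(235,250,270,290):
  c=np.where(m[row])[0];print(row,c.min(),c.max())
# white side flats of the plug and collar centre, angle seen in the picture
w=cv2.inRange(h,(0,0,150),(179,60,255));w2=w[195:235,225:290]
k,l,st,c=cv2.connectedComponentsWithStats(w2);print([(st[i].tolist(),(c[i]+[225,195]).round(1).tolist()) for i in range(1,k) if st[i,4]>4])
b=cv2.inRange(h,(12,120,100),(28,255,255))[195:240,225:290]
for i in range(0,45,1):
  q=np.where(b[i])[0]
  if len(q): print(i+195,q.min()+225,q.max()+225,len(q))
E
```

```text
{'clock': 16.15, 'eef_pos': [537.06, -84.601, 85.404], 'tcp_rot': [3.137, -0.003, 1.001], 'contact_force': [0.391, 4.921, 11.863], 'wrist_torque': [0.765, -0.005, 0.502], 'opening': 0.123, 'grasp_force': 61.199}
235 247 264
250 246 266
270 245 266
290 246 266
[([0, 0, 65, 40, 1276], [258.7, 205.7])]
223 252 261 10
224 249 264 16
225 246 266 21
226 244 267 24
227 242 269 28
228 241 270 18
229 240 270 18
230 241 269 14
231 247 264 3
```

```bash
python3 - <<'E'
from h import *
f,s=grab("wrist");m,b=blobs(f,(105,150,60),(125,255,255),(165,80,232,180),80)
p=cv2.findNonZero(m);bx=cv2.boxPoints(cv2.minAreaRect(p))
w=np.array([onz(f,q,98)[:2] for q in bx]);e=max([w[1]-w[0],w[2]-w[1]],key=np.linalg.norm);print(w.round(1).tolist(),np.arctan2(e[1],e[0]),'want 0.570 / -2.571')
E
python3 st.py
```

```text
[[521.2, -17.4], [560.0, 5.6], [568.7, -6.3], [530.2, -30.9]] 0.5354812340651204 want 0.570 / -2.571
{'clock': 16.25, 'eef_pos': [537.09, -84.579, 85.405], 'tcp_rot': [3.137, -0.003, 1.001], 'contact_force': [0.223, 4.069, 11.505], 'wrist_torque': [0.705, -0.043, 0.469], 'opening': 0.126, 'grasp_force': 61.198}
```

```bash
python3 -c "
from rig import r
print(r.sign_off())"
```

```text
the job is handed in; nothing more can be done
None
```

I handed the job in at about 16 s. The lever is at the green mark to within my measuring error (about 2°). The blue key is fully home, turned clockwise to its stop and still gripped there, and nothing I saw suggests anything else was moved; the hand-in returned no verdict.

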